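# Rebuild the autosampler's keyed spindle stack

### The job

Rebuild the autosampler stack on the upright keyed spindle: the toothed drive wheel goes on first, then the plain round spacer ring, then the sample carousel (the wide disc with the ring of dark wells), and the square clamp collar on top. Turn each part so that its keyway meets the spindle's key, lower it until it is fully down on the one below, keep it hub side up as it lies, and let go. Leave the stepped weight, the jar and the wrench where they are.

Things in the scene. Friction and masses are not known exactly. Their poses are not given: they have to be found in the camera images.
- drive_wheel: Loose steel toothed wheel, hub up: flange 102 mm over the teeth, 6 mm thick; on it a round hub (grip here) 54 mm across, rising 14 mm to 20 mm in all; black index line by the keyway. Through bore 32 mm across with one keyway: slot 12 mm wide reaching 22.5 mm from the axis, on +x. Origin: on the bore axis at the underside; z up, x through the keyway. 150 g.
- spacer: Loose plain round aluminium ring, 54 mm across, 16 mm high, no flange. Through bore 32 mm across with one keyway: slot 12 mm wide reaching 22.5 mm from the axis, on +x. Origin: on the bore axis at the underside; z up, x through the keyway. 60 g.
- carousel: Loose aluminium disc with 12 dark wells, hub up: 124 mm across, 6 mm thick; on it a round hub (grip here) 54 mm across, rising 12 mm to 18 mm in all; black index line by the keyway. Through bore 32 mm across with one keyway: slot 12 mm wide reaching 22.5 mm from the axis, on +x. Origin: on the bore axis at the underside; z up, x through the keyway. 160 g.
- collar: Loose square steel collar, 54 x 54 mm, 14 mm high, sides along its x and y, dark dots in the corners. Through bore 32 mm across with one keyway: slot 12 mm wide reaching 22.5 mm from the axis, on +x. Origin: on the bore axis at the underside; z up, x through the keyway. 90 g.
- spindle: Fixed. Grey round base 104 mm across, 12 mm high, with a 28 mm steel post to z 78 mm (top 6 mm tapers to 18 mm). Key on its +x side (white line on the base): 8 mm wide, out to 19 mm from the axis, rounded top at z 72 mm. Origin: axis at the underside; x through the key. Seated undersides at z: wheel 12, spacer 32, carousel 48, collar 66 mm. A part turned over 0.1 rad off stops on the key's top.
- weight: Bystander: loose stepped steel weight, 50 mm in diameter, 48 mm high, standing. Origin: centre of its underside.
- jar: Bystander: loose small amber jar with a white cap, 36 mm in diameter, 50 mm high, standing. Origin: centre of its underside.
- wrench: Bystander: loose steel wrench, 120 mm long, lying along its x axis. Origin: under the middle of its length.
Things that resemble listed ones, but are neither listed nor needed, are in the scene too. Leave any blue look-alike of the carousel alone. What is shaped like the collar but blue is not meant.

How it is judged:
On the way, in this order (a step that is already met when the one before it is completed fails the run):
1. the toothed drive wheel is on the spindle, key in keyway, down on the base (horizontal distance between drive_wheel and spindle below 0.004 m and z of drive_wheel in the frame of spindle between 0.009 and 0.015 m and angle between the x axis of drive_wheel and the x axis of spindle, either way round below 0.25 rad and angle between drive_wheel's own z axis and vertical below 0.08 rad), for 0.2 s.
2. the plain spacer is on the drive wheel, key in keyway, fully down (horizontal distance between spacer and spindle below 0.004 m and z of spacer in the frame of spindle between 0.029 and 0.035 m and angle between the x axis of spacer and the x axis of spindle, either way round below 0.25 rad and angle between spacer's own z axis and vertical below 0.08 rad), for 0.2 s.
3. the sample carousel is on the spacer, key in keyway, fully down (horizontal distance between carousel and spindle below 0.004 m and z of carousel in the frame of spindle between 0.045 and 0.051 m and angle between the x axis of carousel and the x axis of spindle, either way round below 0.25 rad and angle between carousel's own z axis and vertical below 0.08 rad), for 0.2 s.
At the end, for the whole second after the job is handed in: On the spindle, from the bottom: drive wheel, spacer, carousel, collar; each within 4 mm of the spindle's axis, within 3 mm of its seated height, keyway along the key (within 0.25 rad), level (within 0.08 rad), let go and at rest (all of step 1 and all of step 2 and all of step 3 and linear speed of each of drive_wheel, spacer, carousel, collar below 0.01 m/s and angular speed of each of drive_wheel, spacer, carousel, collar below 0.15 rad/s and horizontal distance between collar and spindle below 0.004 m and z of collar in the frame of spindle between 0.063 and 0.069 m and angle between the x axis of collar and the x axis of spindle, either way round below 0.25 rad and angle between collar's own z axis and vertical below 0.08 rad); the robot touches nothing.
It fails at once if the weight, the jar or the wrench is moved by more than 25 mm, or the weight or jar is tipped (distance of any of weight, jar, wrench from where it was at the start of the episode above 0.025 m or angle between any of weight, jar's own z axis and vertical above 0.5 rad).
It also fails if it takes over 112 s, if anything falls off the work surface, if the arm or the gripper's body presses on something with over 40 N, if the wrist force passes 120 N, or if a joint passes its speed limit or range.

### The arm

A 6-joint arm with a two-finger parallel gripper is mounted at the origin on the work surface. World frame = base frame: x ahead of the robot, y to its left, z up, the work surface at z = 0. Lengths are in m, angles in rad, forces in N, time in s.
With the tool pointing down it reaches from about 0.375 to 0.925 m from the base axis. Payload 5.7 kg.
Tool frame: the origin (TCP) lies midway between the tips of the shut fingers; the grasp point (between the pads) lies 19 mm behind it (env.grip_depth is the distance from the TCP to the grasp point, in m); z points along the fingers, y is the line along which they close (so a half turn about z gives the same grasp; the last joint's range is limited). The gripper opens to 88 mm and grips with 3 to 60 N. Pads are 20 mm wide; open, the fingers measure 115 mm over their backs; the gripper's body (75 mm by 178 mm) begins 61 mm behind the grasp point.
Start: joints at [1.097, 0.359, 1.51, -0, 1.272, -0.115], TCP at [0.211, 0.562, 0.223] pointing down, gripper open.
Joint ranges: [-2.97, 2.97], [-1.01, 2.36], [0.21, 2.38], [-0.96, 4.11], [0.2, 2.71], [-2.98, 2.98]. Speed limits (rad/s): [2.39, 2.39, 3.14, 3.14, 3.14, 3.14].

### API

Orientations are given as a rotation vector (axis times angle).
In Python, from plant import env, read_camera, spotter gives the robot as it stands. The module is installed in compiled form; this text tells all that it offers.
- The arm moves only by the tool drive_tool, never from a script. Its argument "series" is a list of rows, each a list of 3 entries, a list of its own where there are three numbers: the shift along the tool's x, y, z in m, then the turn, a rotation vector about the tool's x, y, z in units of 6 degrees (1.0 is 6 degrees), then the closure, from -1 (fully open) to 1 (shut). A call has 1 to 10 rows; each row is the pose to reach, as a shift and turn from the pose commanded when the call began, along the tool's axes at that moment; what a row does not reach only later rows make up. A row lasts 1/8 s, in which the tool goes at most 62.5 mm and 10.7 degrees, less where a joint would pass 70% of its speed; a pose out of reach is approached as far as the arm can. A call with a gripper value outside its range is refused whole. The fingers move at their own pace and stop on an object; the grip force is fixed at half the most. Time passes only in rows, so rows that repeat a pose let the fingers close. It gives the time, the measured TCP pose, the force, the opening and the grip force at its end, in the units of the state.
- env.read_state(): the state, without advancing time (a new reading comes with each control period).
- read_camera(name): name is "scene" or "top" or "wrist"; returns a dict with "image" (420x560x3 uint8, blue, green, red), "depth" (420x560 float32, m along the optical axis (not along the pixel's ray), 0 where there is no reading), "mtx" (3x3 intrinsics, pixels), "k1" (the pictures are not rectified: a ray, as slopes to the right and down, at radius r is drawn at 1 + k1 r^2 times it, then the intrinsics apply), "eye" and "rotation" of the camera in the world. Camera axes: x right, y up, looking along -z (the intrinsics and any distortion apply to the point x, -y, -z); pixel columns grow to the right and rows downward; lengths in m; the calibration is good to about 2 mm. A picture is of the moment at which its call begins.
- env.close_job(): hands the job in; it is judged then, once.
Trained networks look in the newest picture that a camera, given by its name, has taken for a name from the list of things; names that differ only in an ending like _2 or _b are one class to them, and where a whole thing is asked for, a point or a joint stands for the part that bears it (a point fixed in the world has none). Each returns a list of dicts, best first, with "score" (0 to 1); they miss things now and then, are a little off and sometimes report something else, mostly with a low value. They report only what shows in the picture. A call takes as long as a camera call. They do not tell look-alikes from the thing itself.
- spotter.recognise(query, camera): "box" ([centre column, centre row, width, height] in pixels, round what is visible of it).
- spotter.spot_point(query, camera): "xy" ([column, row] in pixels: a listed point, or the origin of a listed thing).
The state is a dict: "t": time; "joints": joint angles; "qd": joint speeds; "joint_torque": joint torques, N m; "position": TCP position; "ee_rot": TCP orientation; "contact_force": force on the tool from outside, world axes, zero at the start; "torque": the same for the moment, N m; "opening": finger opening in m; "grip_force": force on a finger pad.
Only numpy, scipy, OpenCV 4.12 (cv2) and the standard library are available. Lean on these libraries where they do the work, as an engineer would, in place of code of your own. Each camera call takes 0.05 s, during which the arm holds its last target. There are 200 camera calls.

## Working session

There is one attempt and no reset: what is moved stays moved. The work goes in short steps, Python scripts to look and compute and a tool call to move; the robot and the scene stay as the last step left them, time stands still between calls to the robot, and variables do not carry over. Pictures are saved under pics/ and viewed, at most 14 in all, crops included, and the job is handed in when it is done.

Besides the shell and the picture viewer there is one more tool, called after "Call:" as name(argument=value, ...) on one line, values as JSON. drive_tool: Moves the arm, as the interface text tells. Its arguments: {"type":"object","properties":{"series":{"type":"array","items":{"type":"array"}}},"required":["series"]}

```bash
mkdir -p pics
cat > h.py <<'E'
import numpy as np, cv2
from plant import env, read_camera, spotter
from scipy.spatial.transform import Rotation as R
def ray(c,uv):
    # undistort: x_d = x_u(1+k1 r^2)
    d=np.array([c["k1"],0,0,0,0],float)
    p=cv2.undistortPointsIter(np.array([[uv]],float),c["mtx"],d,None,None,None,(3,50,1e-10)) if False else cv2.undistortPoints(np.array([[uv]],float),c["mtx"],d)
    x,y=p[0,0]
    return np.array(c["rotation"])@np.array([x,-y,-1.])
def at_z(c,uv,z):
    r=ray(c,uv); e=np.array(c["eye"]); return e+r*(z-e[2])/r[2]
def by_depth(c,uv):
    u,v=int(round(uv[0])),int(round(uv[1])); d=c["depth"][max(v-1,0):v+2,max(u-1,0):u+2]; d=d[d>0]
    return np.array(c["eye"])+ray(c,uv)*np.median(d) if len(d) else None
def cloud(c):
    H,W=c["depth"].shape; u,v=np.meshgrid(np.arange(W),np.arange(H))
    p=cv2.undistortPoints(np.stack([u,v],-1).reshape(-1,1,2).astype(float),c["mtx"],np.array([c["k1"],0,0,0,0.]))[:,0]
    d=c["depth"].reshape(-1,1); q=np.hstack([p[:,:1],-p[:,1:],-np.ones_like(d)])*d
    return (q@np.array(c["rotation"]).T+np.array(c["eye"])).reshape(H,W,3)
E
cat > a.py <<'E'
from h import *
np.set_printoptions(precision=4,suppress=True)
s=env.read_state(); print(s["t"],s["position"],s["ee_rot"],s["opening"],env.grip_depth)
for n in ["top","scene"]:
    c=read_camera(n); print(n,c["eye"],c["k1"]); cv2.imwrite(f"pics/{n}0.png",c["image"])
    for q in ["drive_wheel","spacer","carousel","collar","spindle","weight","jar","wrench"]:
        for r in spotter.spot_point(q,n)[:3]:
            p=by_depth(c,r["xy"]) if 0<r["xy"][0]<559 and 0<r["xy"][1]<419 else None
            print(q,round(r["score"],2),np.round(r["xy"],0),p)
E
python3 a.py
```

```text
0.0 [0.2104 0.5612 0.2218] [-0.5605 -3.0907  0.0028] 0.08789448025809694 0.0187
top [0.4886 0.0183 1.0328] -0.17059285487745207
drive_wheel 0.76 [114. 171.] [2.0799 1.6096 2.6241]
spacer 0.69 [121. 283.] [2.0755 1.6053 2.6198]
carousel 0.94 [262. 126.] [2.0976 1.6274 2.6419]
carousel 0.79 [258. 216.] [2.0941 1.6238 2.6383]
carousel 0.63 [114. 173.] [2.0789 1.6086 2.6231]
collar 0.95 [425. 180.] [2.117  1.6467 2.6612]
collar 0.89 [388. 142.] [2.1145 1.6442 2.6587]
collar 0.3 [343. 150.] [2.0977 1.6274 2.6419]
spindle 0.57 [408. 271.] [1.9943 1.524  2.5385]
weight 0.75 [231. 272.] [2.0346 1.5643 2.5788]
weight 0.41 [112. 170.] [2.0799 1.6096 2.6241]
jar 0.53 [199. 147.] [2.0139 1.5436 2.5581]
wrench 0.67 [343. 152.] [2.0987 1.6284 2.6429]
scene [0.971  0.611  0.7168] -0.15167474489576308
drive_wheel 0.86 [355. 332.] [-1.1295 -1.4895 -1.3837]
spacer 0.88 [436. 264.] [-1.219  -1.579  -1.4732]
carousel 0.92 [214. 255.] [-1.3275 -1.6875 -1.5817]
carousel 0.76 [290. 213.] [-1.4471 -1.8071 -1.7013]
collar 0.91 [171. 174.] [-1.6661 -2.0261 -1.9202]
collar 0.7 [192. 148.] [-1.6893 -2.0493 -1.9435]
weight 0.82 [355. 205.] [-1.3581 -1.7181 -1.6122]
wrench 0.91 [198. 196.] [-1.5571 -1.9171 -1.8113]
```

The camera rotation is a rotation vector, so I'll fix that helper and look at both pictures.

```bash
sed -i 's/np.array(c\["rotation"\])/R.from_rotvec(c["rotation"]).as_matrix()/' h.py; grep -n as_matrix h.py
cat > a.py <<'E'
from h import *
np.set_printoptions(precision=4,suppress=True)
for n in ["top","scene"]:
    c=read_camera(n); print(n,c["rotation"],c["mtx"][0]); P=cloud(c); np.save(n+".npy",P)
    for q in ["drive_wheel","spacer","carousel","collar","spindle","weight","jar","wrench"]:
        for r in spotter.spot_point(q,n)[:3]:
            print(q,round(r["score"],2),np.round(r["xy"],0),by_depth(c,r["xy"]))
E
python3 a.py
```

```text
9:    return R.from_rotvec(c["rotation"]).as_matrix()@np.array([x,-y,-1.])
19:    return (q@R.from_rotvec(c["rotation"]).as_matrix().T+np.array(c["eye"])).reshape(H,W,3)
top [ 0.0255 -0.0631 -1.5534] [534.3006   0.     274.5188]
drive_wheel 0.92 [113. 170.] [0.6271 0.3124 0.0006]
spacer 0.83 [121. 284.] [ 0.406   0.2908 -0.0012]
spacer 0.3 [113. 174.] [ 0.6209  0.3118 -0.0004]
carousel 0.81 [255. 213.] [ 0.5481  0.032  -0.001 ]
carousel 0.7 [262. 122.] [ 0.728   0.0219 -0.0012]
collar 0.89 [425. 182.] [ 0.6161 -0.305  -0.0023]
collar 0.73 [388. 140.] [ 0.698  -0.2285 -0.    ]
spindle 0.56 [406. 270.] [ 0.4452 -0.2479  0.0622]
weight 0.93 [231. 271.] [0.4371 0.0735 0.0358]
jar 0.59 [200. 149.] [0.6622 0.135  0.0492]
wrench 0.98 [344. 152.] [ 0.6697 -0.1391  0.0064]
scene [0.2918 1.0111 2.3625] [502.2141   0.     275.9627]
drive_wheel 0.56 [355. 329.] [ 0.6168  0.3044 -0.0001]
spacer 0.91 [434. 260.] [ 0.3968  0.2777 -0.0024]
carousel 0.86 [288. 215.] [ 0.5537  0.0206 -0.0017]
carousel 0.8 [215. 252.] [0.7289 0.0372 0.0162]
collar 0.75 [191. 149.] [ 0.6181 -0.2754  0.0133]
collar 0.61 [171. 175.] [ 0.6944 -0.2329 -0.0009]
spindle 0.94 [258. 130.] [ 0.451  -0.2481  0.0111]
weight 0.8 [354. 205.] [0.4397 0.0914 0.0186]
jar 0.76 [271. 280.] [0.6832 0.1553 0.0244]
wrench 0.84 [198. 197.] [ 0.6792 -0.1318  0.0003]
```

View pics/top0.png

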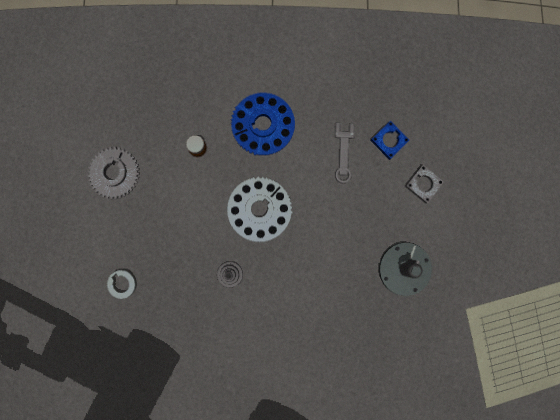

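View pics/scene0.png

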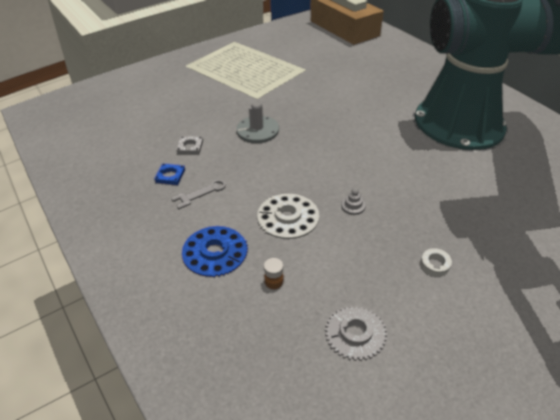

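Top view: drive wheel at (113,171), spacer at (121,284), spindle at (408,268) with its white key line running up to about (413,250).
- **Carousel candidates:** blue disc at (262,124) and white/aluminium disc at (259,209). The aluminium one fits, since blue look-alikes are to be left alone.
- **Collar candidates:** blue at (389,140) and steel at (425,183). The steel one fits.

Next I'll measure centres and keyway directions from the depth clouds and make one enlarged confirming crop.

```bash
cat > b.py <<'E'
from h import *
from scipy.optimize import least_squares
np.set_printoptions(precision=4,suppress=True)
P=dict(top=np.load("top.npy"),scene=np.load("scene.npy"))
O=dict(wheel=(.622,.312,.020,.027),spacer=(.404,.289,.016,.027),carousel=(.550,.03,.018,.027),collar=(.616,-.30,.014,.027),spindle=(.445,-.25,.012,.052))
for k,(x,y,h,r) in O.items():
  for n in P:
    p=P[n].reshape(-1,3); c0=np.array([x,y])
    for _ in range(4):
        m=(abs(p[:,2]-h)<.004)&(np.hypot(*(p[:,:2]-c0).T)<r+.012)
        q=p[m]; ang=np.arctan2(*(q[:,:2]-c0).T[::-1]); rr=np.hypot(*(q[:,:2]-c0).T)
        b=np.floor((ang+np.pi)/(2*np.pi)*36).astype(int); e=[q[b==i][np.argmax(rr[b==i])] for i in range(36) if (b==i).any()]
        if len(e)<6: break
        e=np.array(e); f=least_squares(lambda v:np.hypot(*(e[:,:2]-v[:2]).T)-v[2],[*c0,r],loss="soft_l1",f_scale=.001).x; c0=f[:2]
    d=p[:,:2]-c0; R_=np.hypot(*d.T); s=(p[:,2]<h-.008)&(R_>.0165)&(R_<.0225)
    v=d[s].mean(0) if s.any() else np.zeros(2)
    print(k,n,len(q),f, "z med",np.median(q[:,2]).round(4),"yaw",round(float(np.arctan2(v[1],v[0])),3),s.sum())
i=cv2.imread("pics/top0.png")
t=lambda u,v:cv2.resize(i[v-45:v+45,u-45:u+45],(260,260),interpolation=cv2.INTER_CUBIC)
cv2.imwrite("pics/crop.png",np.vstack([np.hstack([t(113,171),t(121,284),t(259,209)]),np.hstack([t(410,165),t(408,265),t(262,124)])]))
c=read_camera("wrist"); print(c["eye"],c["rotation"],c["mtx"],c["k1"])
E
python3 b.py
```

```text
wheel top 359 [0.6231 0.3113 0.0269] z med 0.0193 yaw 0.67 49
wheel scene 512 [0.6222 0.3115 0.027 ] z med 0.0189 yaw -2.275 33
spacer top 374 [0.407  0.2867 0.027 ] z med 0.0155 yaw 1.269 39
spacer scene 377 [0.4059 0.2863 0.0274] z med 0.0152 yaw -2.388 29
carousel top 371 [0.5564 0.0241 0.0266] z med 0.0175 yaw -0.599 21
carousel scene 293 [0.5564 0.0236 0.0269] z med 0.017 yaw -2.014 42
collar top 525 [ 0.6121 -0.299   0.0303] z med 0.0133 yaw -1.079 30
collar scene 236 [ 0.6123 -0.2986  0.0291] z med 0.0125 yaw -1.526 31
spindle top 1843 [ 0.4444 -0.2618  0.0515] z med 0.0115 yaw 0.0 0
spindle scene 635 [ 0.4447 -0.2617  0.051 ] z med 0.0113 yaw 0.0 0
[0.1339 0.5905 0.3854] [-0.263  -0.1809  1.2024] [[325.5655   0.     280.5352]
 [  0.     325.5655 211.9762]
 [  0.       0.       1.    ]] -0.03162408156893433
```

View pics/crop.png

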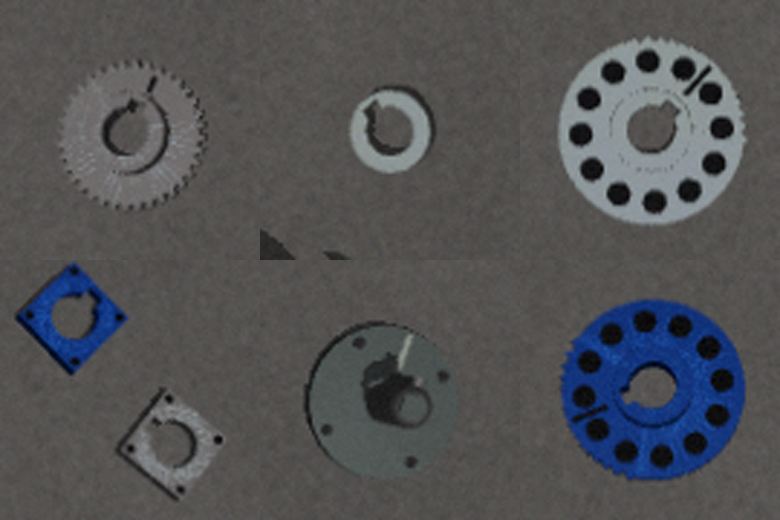

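The crop confirms the aluminium carousel (top right) and the steel collar (lower tile). The two views agree on the centres to about 1 mm and on the heights, which match the text. Keyway angles need the wrist camera. Next is a move helper.

```bash
cat >> h.py <<'E'
def plan(x,y,z,yaw=None,cmd=None):
    """shift (tool axes) and turn (6deg units) to TCP xyz, tool-x heading yaw"""
    s=env.read_state(); M=R.from_rotvec(s["ee_rot"]).as_matrix()
    y0=np.arctan2(M[1,0],M[0,0]); p=np.array(s["position"])
    D=np.array([[np.cos(y0),np.sin(y0),0],[np.sin(y0),-np.cos(y0),0],[0,0,-1]])
    sh=D.T@(np.array([x,y,z])-p); dy=0 if yaw is None else (yaw-y0+np.pi/2)%np.pi-np.pi/2
    print("t",s["t"],"p",p.round(4),"toolx yaw",y0.round(3),"tilt",np.round(M[2],3),"j",np.round(s["joints"],2),"F",np.round(s["contact_force"],1),"\n shift",sh.round(4),"turn z",round(-dy/np.radians(6),3),"rows",max(np.linalg.norm(sh)/.0625,abs(dy)/.187).__round__(1))
E
python3 - <<'E'
from h import *
s=env.read_state();c=read_camera("wrist")
print("look",at_z(c,(280,210),0.02),"top",at_z(c,(280,10),.02), "bot",at_z(c,(280,410),.02))
plan(.623,.311,.16)
E
```

```text
look [0.23717989 0.55067163 0.02      ] top [0.04228454 0.62389844 0.02      ] bot [0.52453195 0.4426861  0.02      ]
t 1.9 p [0.2107 0.5618 0.2226] toolx yaw 2.783 tilt [ 0. -0. -1.] j [ 1.1   0.36  1.51  0.    1.27 -0.12] F [ 0.4  0.2 -0.4] 
 shift [-0.4741 -0.09    0.0626] turn z 0.0 rows 7.8
```

Call:
drive_tool(series=[[[-0.474, -0.09, 0.04], [0, 0, 0], -1], [[-0.474, -0.09, 0.063], [0, 0, 0], -1], [[-0.474, -0.09, 0.063], [0, 0, 0], -1], [[-0.474, -0.09, 0.063], [0, 0, 0], -1], [[-0.474, -0.09, 0.063], [0, 0, 0], -1], [[-0.474, -0.09, 0.063], [0, 0, 0], -1], [[-0.474, -0.09, 0.063], [0, 0, 0], -1], [[-0.474, -0.09, 0.063], [0, 0, 0], -1], [[-0.474, -0.09, 0.063], [0, 0, 0], -1], [[-0.474, -0.09, 0.063], [0, 0, 0], -1]])

```text
t: 3.15
position: [0.6222, 0.3112, 0.1594]
ee_rot: [-0.561, -3.09, 0.0]
contact_force: [-1.3, 0.0, -0.2]
opening: 0.0882
grip_force: 0.0
```

Run:
```python
from h import *
plan(.623,.311,.16)
c=read_camera("wrist"); cv2.imwrite("pics/w1.png",c["image"]); P=cloud(c); np.save("w.npy",P); print(c["depth"].min(),c["depth"].max())
```

```text
t 3.15 p [0.6222 0.3112 0.1594] toolx yaw 2.782 tilt [ 0.001 -0.    -1.   ] j [ 0.36  0.55  1.35  0.    1.24 -0.85] F [-1.3  0.  -0.2] 
 shift [-0.0008  0.0001 -0.0006] turn z 0.0 rows 0.0
0.0 0.4226099
```

View pics/w1.png

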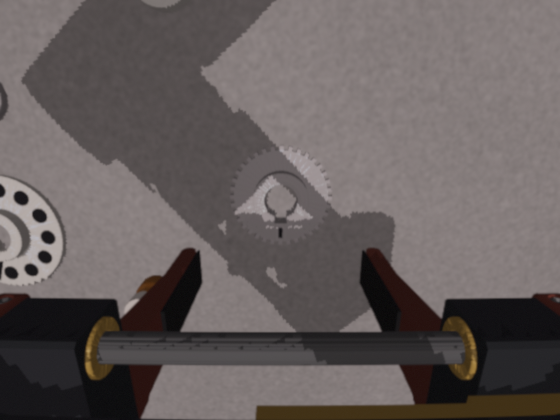

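Wrist view: wheel centre at (281,197), keyway at (280,219), index line at (280,232). It lies between the fingers, with the keyway pointing toward image bottom. I'll fit this numerically.

```bash
cat >> h.py <<'E'
from scipy.optimize import least_squares
def fit(P,x,y,h,r,square=False):
    p=P.reshape(-1,3); p=p[np.hypot(p[:,0]-x,p[:,1]-y)<.09]; c0=np.array([x,y])
    for _ in range(5):
        q=p[(abs(p[:,2]-h)<.004)&(np.hypot(*(p[:,:2]-c0).T)<r+.006)]
        d=q[:,:2]-c0; rr=np.hypot(*d.T); b=np.floor((np.arctan2(d[:,1],d[:,0])+np.pi)/(2*np.pi)*48).astype(int)
        e=np.array([q[b==i][np.argmax(rr[b==i])] for i in range(48) if (b==i).any()])
        f=least_squares(lambda v:np.hypot(*(e[:,:2]-v[:2]).T)-v[2],[*c0,r],loss="soft_l1",f_scale=.0007).x; c0=f[:2]
    return f,np.median(q[:,2]),len(q)
def keyyaw(P,c0,h,lo=.003):
    p=P.reshape(-1,3); d=p[:,:2]-c0; low=p[:,2]<h-lo; best=[]
    T=np.linspace(-np.pi,np.pi,721)
    for t in T:
        a=d@[np.cos(t),np.sin(t)]; b=d@[-np.sin(t),np.cos(t)]
        ins=(a>.0172)&(a<.022)&(abs(b)<.0055); out=(a>.0172)&(a<.022)&(abs(b)>.0065)&(abs(b)<.0115)
        best.append((low[ins].mean() if ins.any() else 0)-(low[out].mean() if out.any() else 0))
    best=np.array(best); m=best>best.max()-.12*abs(best.max()); k=best.argmax()
    w=[i for i in np.where(m)[0] if abs(i-k)<60]
    return np.mean(T[w]),best.max()
E
python3 - <<'E'
from h import *
P=np.load("w.npy"); f,z,n=fit(P,.6226,.3114,.0195,.027); print(f,z,n,keyyaw(P,f[:2],z))
print(keyyaw(np.load("top.npy"),[.6227,.3114],.0193),keyyaw(np.load("scene.npy"),[.6222,.3115],.019))
c=read_camera("wrist")
for q in [(280,219),(280,232)]:
    w=at_z(c,q,.02 if q[1]<225 else .006); print(w,np.arctan2(*(w[:2]-f[:2])[::-1]))
plan(*f[:2],.008)
for k,v in dict(spacer=(.4065,.2865,.0155),carousel=(.5564,.0239,.0175),collar=(.6122,-.2988,.0133)).items():
    print(k,[keyyaw(np.load(n+".npy"),v[:2],v[2]) for n in("top","scene")])
# spindle key: white-line pixels in top view
i=cv2.imread("pics/top0.png"); T=np.load("top.npy"); d=np.hypot(T[...,0]-.4446,T[...,1]+.2618); m=(d<.052)&(d>.02)&(abs(T[...,2]-.012)<.006); g=i.min(2); mm=m&(g>np.median(g[m])+40); w=T[mm]; print(mm.sum(),w.mean(0),np.arctan2(w[:,1].mean()+.2618,w[:,0].mean()-.4446))
E
```

```text
[0.62141651 0.31089345 0.02697445] 0.020558998598020017 1571 (np.float64(-0.35342917352885167), np.float64(1.0))
(np.float64(-0.3185225884889651), np.float64(1.0)) (np.float64(-0.5497787143782138), np.float64(0.6041666666666666))
[0.63891909 0.30426527 0.02      ] -0.3620079886330536
[0.65655979 0.29760673 0.006     ] -0.3614619780483136
t 3.25 p [0.6216 0.312  0.1598] toolx yaw 2.784 tilt [ 0.001 -0.    -1.   ] j [ 0.37  0.55  1.35  0.    1.24 -0.85] F [-0.6 -0.1  0.4] 
 shift [-0.0002 -0.0011  0.1518] turn z 0.0 rows 2.4
spacer [(np.float64(0.7897614865274343), np.float64(0.9375)), (np.float64(-2.3599760369049987), np.float64(0.5037220843672456))]
carousel [(np.float64(-0.6763150851478027), np.float64(1.0)), (np.float64(-0.9293878266869804), np.float64(0.7272727272727273))]
collar [(np.float64(0.7088416757531517), np.float64(0.7692307692307693)), (np.float64(-1.7857891573814706), np.float64(0.875))]
18 [ 0.47940619 -0.27547064  0.01185868] -0.3742535236935319
```

Call:
drive_tool(series=[[[0, 0, 0.06], [0, 0, 0], -1], [[0, 0, 0.12], [0, 0, 0], -1], [[0, 0, 0.151], [0, 0, 0], -1], [[0, 0, 0.151], [0, 0, 0], -1], [[0, 0, 0.151], [0, 0, 0], 1], [[0, 0, 0.151], [0, 0, 0], 1], [[0, 0, 0.151], [0, 0, 0], 1], [[0, 0, 0.151], [0, 0, 0], 1], [[0, 0, 0.151], [0, 0, 0], 1]])

```text
t: 4.38
position: [0.6229, 0.3111, 0.0089]
ee_rot: [0.561, 3.091, 0.0]
contact_force: [-1.3, 0.3, 2.1]
opening: 0.0537
grip_force: 30.0
```

Run:
```python
from h import *
plan(.4446,-.2618,.13,2.783-.374+.358)
```

```text
t 4.375 p [0.6229 0.3111 0.0089] toolx yaw 2.783 tilt [-0.  0. -1.] j [ 0.36  0.71  1.46  0.    0.97 -0.85] F [-1.3  0.3  2.1] 
 shift [-0.0343 -0.5991 -0.1211] turn z 0.15 rows 9.8
```

Call:
drive_tool(series=[[[0, 0, -0.06], [0, 0, 0], 1], [[0, -0.02, -0.121], [0, 0, 0.15], 1], [[-0.034, -0.599, -0.121], [0, 0, 0.15], 1], [[-0.034, -0.599, -0.121], [0, 0, 0.15], 1], [[-0.034, -0.599, -0.121], [0, 0, 0.15], 1], [[-0.034, -0.599, -0.121], [0, 0, 0.15], 1], [[-0.034, -0.599, -0.121], [0, 0, 0.15], 1], [[-0.034, -0.599, -0.121], [0, 0, 0.15], 1], [[-0.034, -0.599, -0.121], [0, 0, 0.15], 1], [[-0.034, -0.599, -0.121], [0, 0, 0.15], 1]])

```text
t: 5.62
position: [0.4673, -0.1867, 0.1295]
ee_rot: [0.585, 3.086, -0.0]
contact_force: [0.9, -0.8, -2.3]
opening: 0.0533
grip_force: 30.0
```

Call:
drive_tool(series=[[[0, 0, 0], [0, 0, 0], 1], [[0, -0.09, 0], [0, 0, 0], 1], [[0, -0.09, 0], [0, 0, 0], 1]])

```text
t: 6.0
position: [0.435, -0.2696, 0.1294]
ee_rot: [0.585, 3.087, -0.0]
contact_force: [1.0, 0.6, -1.1]
opening: 0.0538
grip_force: 30.0
```

Run:
```python
from h import *
plan(.4446,-.2618,.13,2.783-.374+.358)
```

```text
t 6.0 p [ 0.435  -0.2696  0.1294] toolx yaw 2.767 tilt [-0. -0. -1.] j [-0.69  0.34  1.81 -0.    0.99 -1.89] F [ 1.   0.6 -1.1] 
 shift [-0.0061  0.0108 -0.0006] turn z -0.002 rows 0.2
```

Call:
drive_tool(series=[[[-0.006, 0.011, 0], [0, 0, 0], 1], [[-0.006, 0.011, 0.025], [0, 0, 0], 1], [[-0.006, 0.011, 0.025], [0, 0, 0], 1]])

```text
t: 6.38
position: [0.4442, -0.2577, 0.1031]
ee_rot: [-0.582, -3.083, -0.004]
contact_force: [1.3, 0.3, -2.6]
opening: 0.0534
grip_force: 30.0
```

Run:
```python
from h import *
plan(.4446,-.2618,.021,2.767)
a=read_camera("wrist");b=read_camera("top")
P=cloud(a); f,z,n=fit(P,.4446,-.2618,.117,.027); print(f,z,n,keyyaw(P,f[:2],z))
cv2.imwrite("pics/p1.png",np.hstack([cv2.resize(a["image"][100:400,150:410],(390,450)),cv2.resize(b["image"][190:340,340:470],(390,450))]))
```

```text
t 6.375 p [ 0.4442 -0.2577  0.1031] toolx yaw 2.769 tilt [ 0.004  0.002 -1.   ] j [-0.66  0.38  1.82  0.    0.94 -1.86] F [ 1.3  0.3 -2.6] 
 shift [-0.0019 -0.0037  0.0821] turn z 0.014 rows 1.3
[ 0.44356877 -0.25765651  0.02759483] 0.1149225800222961 5255 (np.float64(-0.40142572795869574), np.float64(0.8331320936971747))
```

View pics/p1.png

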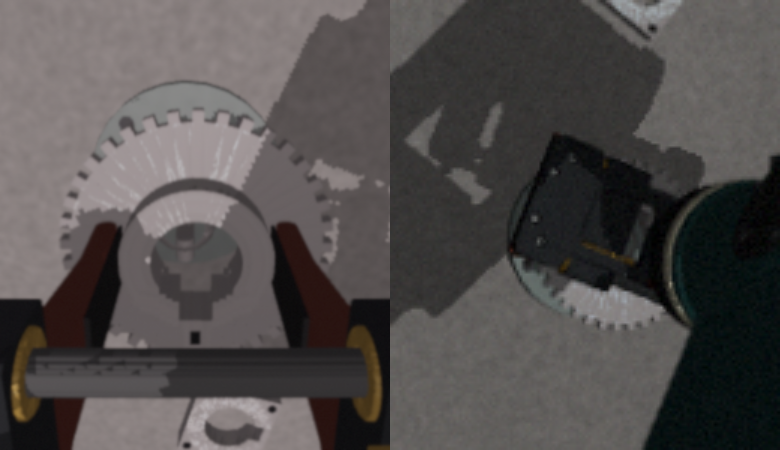

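The wrist tile shows the wheel held level, with the post top visible in the bore. The top tile shows it over the base. I'll let it settle and measure again.

Call:
drive_tool(series=[[[0, 0, 0], [0, 0, 0], 1], [[0, 0, 0], [0, 0, 0], 1]])

```text
t: 6.72
position: [0.4454, -0.2606, 0.1051]
ee_rot: [0.584, 3.086, -0.001]
contact_force: [-0.1, -0.3, -1.3]
opening: 0.0535
grip_force: 30.0
```

Run:
```python
from h import *
plan(.4446,-.2618,.021,2.767)
a=read_camera("wrist")
P=cloud(a); f,z,n=fit(P,.4446,-.2618,.115,.027); print(f,z,n,keyyaw(P,f[:2],z))
p=P.reshape(-1,3); d=np.hypot(p[:,0]-f[0],p[:,1]-f[1])
q=p[(d<.02)&(p[:,2]<.088)&(p[:,2]>.03)]; print(np.histogram(q[:,2],bins=12)); t=q[q[:,2]>.074]; print(len(t),t.min(0),t.max(0),t.mean(0))
```

```text
t 6.725 p [ 0.4454 -0.2606  0.1051] toolx yaw 2.767 tilt [-0.001 -0.    -1.   ] j [-0.66  0.38  1.82 -0.    0.94 -1.86] F [-0.1 -0.3 -1.3] 
 shift [ 0.0003 -0.0014  0.0841] turn z 0.004 rows 1.3
[ 0.44467927 -0.26052769  0.02758083] 0.11682007312941471 5716 (np.float64(-0.3926990816987241), np.float64(0.8676470588235294))
(array([ 8, 13, 10, 14, 11, 16, 38, 93, 62, 34, 45, 16]), array([0.05898292, 0.060704  , 0.06242507, 0.06414614, 0.06586722,
       0.06758829, 0.06930937, 0.07103044, 0.07275151, 0.07447259,
       0.07619366, 0.07791473, 0.07963581]))
113 [ 0.44413048 -0.27563683  0.07404809] [ 0.45571795 -0.25404599  0.07963581] [ 0.45144961 -0.26485646  0.07631707]
```

Run:
```python
from h import *
np.set_printoptions(precision=4,suppress=True)
for n in("top","scene"):
    p=np.load(n+".npy").reshape(-1,3); p=p[np.hypot(p[:,0]-.4446,p[:,1]+.2618)<.03]
    for lo,hi in((.074,.082),(.0765,.082)):
        q=p[(p[:,2]>lo)&(p[:,2]<hi)]; 
        if len(q): print(n,lo,len(q),q.mean(0),q.min(0),q.max(0))
    q=p[(p[:,2]>.03)&(p[:,2]<.066)]; r=least_squares(lambda v:np.hypot(*(q[:,:2]-v).T)-.014,[.4446,-.2618],loss="soft_l1",f_scale=.001); print(n,"post",len(q),r.x)
```

```text
top 0.074 63 [ 0.445  -0.2605  0.076 ] [ 0.4322 -0.2737  0.0741] [ 0.4559 -0.2484  0.0801]
top 0.0765 21 [ 0.4443 -0.2594  0.0775] [ 0.436  -0.2728  0.0765] [ 0.4542 -0.2484  0.0801]
top post 91 [ 0.4441 -0.262 ]
scene 0.074 10 [ 0.4463 -0.2568  0.0754] [ 0.4332 -0.2626  0.0741] [ 0.4542 -0.2514  0.077 ]
scene 0.0765 2 [ 0.4495 -0.257   0.0768] [ 0.4461 -0.2626  0.0766] [ 0.4529 -0.2514  0.077 ]
scene post 175 [ 0.4442 -0.2627]
```

Call:
drive_tool(series=[[[0, -0.0015, 0], [0, 0, 0], 1], [[0, -0.0015, 0.015], [0, 0, 0], 1], [[0, -0.0015, 0.025], [0, 0, 0], 1], [[0, -0.0015, 0.035], [0, 0, 0], 1], [[0, -0.0015, 0.045], [0, 0, 0], 1], [[0, -0.0015, 0.045], [0, 0, 0], 1]])

```text
t: 7.52
position: [0.4438, -0.2616, 0.0585]
ee_rot: [-0.585, -3.085, -0.001]
contact_force: [-0.1, -0.1, -1.3]
opening: 0.0535
grip_force: 30.0
```

Call:
drive_tool(series=[[[0, 0, 0.02], [0, 0, 0], 1], [[0, 0, 0.034], [0, 0, 0], 1], [[0, 0, 0.038], [0, 0, 0], 1], [[0, 0, 0.038], [0, 0, 0], 1]])

```text
t: 8.02
position: [0.4444, -0.2619, 0.0215]
ee_rot: [-0.585, -3.087, -0.0]
contact_force: [0.4, -0.3, -1.9]
opening: 0.0535
grip_force: 30.0
```

Call:
drive_tool(series=[[[0, 0, 0], [0, 0, 0], -1], [[0, 0, 0], [0, 0, 0], -1], [[0, 0, 0], [0, 0, 0], -1], [[0, 0, -0.04], [0, 0, 0], -1], [[0, 0, -0.1], [0, 0, 0], -1], [[0, 0, -0.14], [0, 0, 0], -1], [[0, 0, -0.14], [0, 0, 0], -1]])

```text
t: 8.9
position: [0.4465, -0.2635, 0.1649]
ee_rot: [0.583, 3.08, -0.006]
contact_force: [-0.6, -0.3, -0.3]
opening: 0.0877
grip_force: 0.0
```

```bash
cat > chk.py <<'E'
from h import *
import sys
h,x,y=map(float,sys.argv[1:4]); np.set_printoptions(precision=4,suppress=True)
a=read_camera("wrist"); P=cloud(a); f,z,n=fit(P,x,y,h,.027); print("wrist part",f,z,n,"yaw",keyyaw(P,f[:2],z))
if len(sys.argv)>4: cv2.imwrite(sys.argv[4],a["image"])
E
python3 - <<'E'
from h import *
a=read_camera("wrist"); P=cloud(a); f,z,n=fit(P,.4444,-.262,.032,.027); print("wheel hub",f,z,n)
p=P.reshape(-1,3); d=np.hypot(p[:,0]-f[0],p[:,1]-f[1])
for lo,hi in((.033,.046),(.016,.022)): print(lo,np.median(p[(d>lo)&(d<hi)&(p[:,2]<.07),2]))
t=p[(d<.03)&(p[:,2]>.0755)&(p[:,2]<.085)]; print("post top",len(t),t.mean(0),t.min(0),t.max(0))
k=p[(d<.03)&(p[:,2]>.067)&(p[:,2]<.0735)]; r=np.hypot(*(k[:,:2]-f[:2]).T); k=k[r>.0155]; print("key",len(k),np.arctan2(k[:,1].mean()-f[1],k[:,0].mean()-f[0]))
plan(.4065,.2865,.14,.79+np.pi/2); plan(.4065,.2865,.14)
cv2.imwrite("pics/p2.png",a["image"])
E
```

```text
wheel hub [ 0.44297163 -0.26183962  0.02684395] 0.0325856760988289 1463
0.033 0.01872885941119204
0.016 0.03254300352940581
post top 233 [ 0.4406672  -0.26240777  0.07712048] [ 0.43068542 -0.27505965  0.07550873] [ 0.45411542 -0.25163712  0.07991143]
key 50 -0.43912892322232333
t 8.95 p [ 0.4451 -0.2625  0.1628] toolx yaw 2.767 tilt [-0.003 -0.001 -1.   ] j [-0.67  0.3   1.76 -0.    1.07 -1.86] F [-0.8  0.8  0. ] 
 shift [0.2368 0.4969 0.0228] turn z 3.881 rows 8.8
t 8.95 p [ 0.4451 -0.2625  0.1628] toolx yaw 2.767 tilt [-0.003 -0.001 -1.   ] j [-0.67  0.3   1.76 -0.    1.07 -1.86] F [-0.8  0.8  0. ] 
 shift [0.2368 0.4969 0.0228] turn z 0.0 rows 8.8
```

View pics/p2.png

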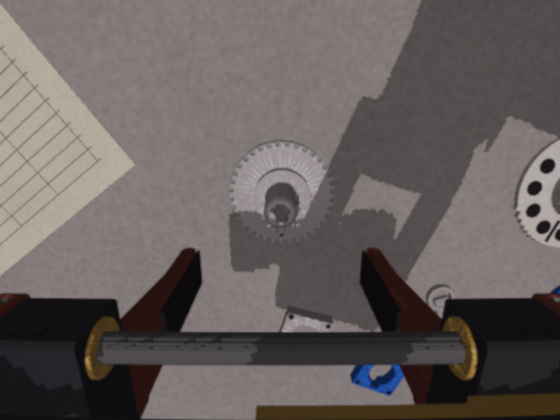

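Wheel is seated (hub top at z 0.0325) and the post rises through it at (282,207). Next is the spacer.

Call:
drive_tool(series=[[[0.237, 0.497, 0.02], [0, 0, 0], -1], [[0.237, 0.497, 0.02], [0, 0, 0], -1], [[0.237, 0.497, 0.02], [0, 0, 0], -1], [[0.237, 0.497, 0.02], [0, 0, 0], -1], [[0.237, 0.497, 0.02], [0, 0, 0], -1], [[0.237, 0.497, 0.02], [0, 0, 0], -1], [[0.237, 0.497, 0.02], [0, 0, 0], -1], [[0.237, 0.497, 0.02], [0, 0, 0], -1], [[0.237, 0.497, 0.02], [0, 0, 0], -1], [[0.237, 0.497, 0.02], [0, 0, 0], -1]])

```text
t: 10.2
position: [0.4041, 0.2898, 0.1396]
ee_rot: [-0.577, -3.086, 0.002]
contact_force: [1.0, -1.3, -1.1]
opening: 0.0877
grip_force: 0.0
```

Call:
drive_tool(series=[[[0, 0, 0], [0, 0, 0], -1], [[0, 0, 0], [0, 0, 0], -1], [[0, 0, 0], [0, 0, 0], -1]])

```text
t: 10.58
position: [0.4057, 0.286, 0.1413]
ee_rot: [-0.588, -3.086, 0.001]
contact_force: [-0.4, -0.3, -0.4]
opening: 0.0876
grip_force: 0.0
```

```bash
python3 -c "
from h import *
plan(.4065,.2865,.005)"; python3 chk.py .0155 .4065 .2865 pics/p3.png
```

```text
t 10.575 p [0.4057 0.286  0.1413] toolx yaw 2.765 tilt [ 0.    -0.001 -1.   ] j [ 0.48  0.31  1.83 -0.    1.01 -0.72] F [-0.4 -0.3 -0.4] 
 shift [-0.0006  0.0007  0.1363] turn z 0.0 rows 2.2
wrist part [0.4054 0.286  0.0271] 0.016571820930874337 1733 yaw (np.float64(0.6894050545377602), np.float64(0.975))
```

Call:
drive_tool(series=[[[0, 0, 0.06], [0, 0, 0], -1], [[0, 0, 0.12], [0, 0, 0], -1], [[0, 0, 0.136], [0, 0, 0], -1], [[0, 0, 0.136], [0, 0, 0], -1], [[0, 0, 0.136], [0, 0, 0], 1], [[0, 0, 0.136], [0, 0, 0], 1], [[0, 0, 0.136], [0, 0, 0], 1], [[0, 0, 0.136], [0, 0, 0], 1], [[0, 0, 0.1], [0, 0, 0], 1], [[0, 0, 0.04], [0, 0, 0], 1]])

```text
t: 11.88
position: [0.404, 0.2865, 0.101]
ee_rot: [-0.584, -3.083, 0.005]
contact_force: [1.5, 1.0, -0.4]
opening: 0.0542
grip_force: 30.0
```

Call:
drive_tool(series=[[[0, 0, -0.03], [0, 0, 0], 1], [[0, 0, -0.03], [0, 0, 0], 1], [[0, 0, -0.03], [0, 0, 0], 1]])

```text
t: 12.25
position: [0.4049, 0.287, 0.1307]
ee_rot: [-0.585, -3.086, 0.001]
contact_force: [0.2, -0.6, -0.7]
opening: 0.0539
grip_force: 30.0
```

```bash
python3 -c "
from h import *
plan(.4444,-.262,.13,2.767-1.06)"; python3 chk.py .142 .4065 .2865 pics/p4.png
python3 - <<'E'
import cv2; a=cv2.imread('pics/p4.png'); cv2.imwrite('pics/p4c.png',cv2.resize(a[130:330,170:390],None,fx=3,fy=3,interpolation=cv2.INTER_CUBIC))
E
```

```text
t 12.25 p [0.4049 0.287  0.1307] toolx yaw 2.767 tilt [ 0.001 -0.001 -1.   ] j [ 0.48  0.32  1.84 -0.    0.98 -0.72] F [ 0.2 -0.6 -0.7] 
 shift [-0.2376 -0.4965  0.0007] turn z 10.124 rows 8.8
wrist part [0.4051 0.2865 0.0275] 0.14121830036951155 5367 yaw (np.float64(0.6894050545377602), np.float64(0.702834008097166))
```

View pics/p4c.png

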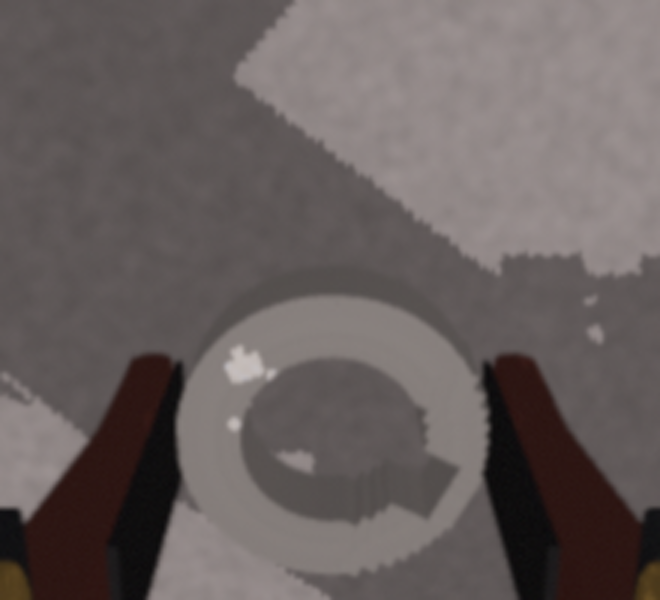

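The spacer is held, with the keyway's outer corners at about (323,286) and (313,303) in the full frame. I'll compute the angle from these.

Run:
```python
from h import *
c=read_camera("wrist"); A=at_z(c,(323,285.7),.1415); B=at_z(c,(313.3,303),.1415); m=(A+B)/2; C=np.array([.4051,.2866])
print(A,B,np.hypot(*(A-B)[:2]),"r",np.hypot(*(m[:2]-C)),"yaw mid",np.arctan2(*(m[:2]-C)[::-1]),"edge normal",np.arctan2(-(A-B)[0],(A-B)[1]))
```

```text
[0.41765187 0.30532051 0.1415    ] [0.42562472 0.29706064 0.1415    ] 0.011480065182015272 r 0.02205448087663298 yaw mid 0.7229099964752523 edge normal 0.7677186061002023
```

Call:
drive_tool(series=[[[-0.237, -0.497, 0], [0, 0, 10.6], 1], [[-0.237, -0.497, 0], [0, 0, 10.6], 1], [[-0.237, -0.497, 0], [0, 0, 10.6], 1], [[-0.237, -0.497, 0], [0, 0, 10.6], 1], [[-0.237, -0.497, 0], [0, 0, 10.6], 1], [[-0.237, -0.497, 0], [0, 0, 10.6], 1], [[-0.237, -0.497, 0], [0, 0, 10.6], 1], [[-0.237, -0.497, 0], [0, 0, 10.6], 1], [[-0.237, -0.497, 0], [0, 0, 10.6], 1], [[-0.237, -0.497, 0], [0, 0, 10.6], 1]])

```text
t: 13.6
position: [0.4445, -0.2655, 0.1302]
ee_rot: [2.128, 2.311, -0.001]
contact_force: [0.0, 0.0, -0.1]
opening: 0.0538
grip_force: 30.0
```

Call:
drive_tool(series=[[[0, 0, 0], [0, 0, 0], 1], [[0, 0, 0.015], [0, 0, 0], 1], [[0, 0, 0.015], [0, 0, 0], 1], [[0, 0, 0.015], [0, 0, 0], 1]])

```text
t: 14.1
position: [0.4442, -0.261, 0.1162]
ee_rot: [-2.122, -2.316, 0.0]
contact_force: [0.6, 0.7, -0.5]
opening: 0.054
grip_force: 30.0
```

```bash
python3 -c "
from h import *
plan(.4444,-.262,.037,2.767-1.109)"; python3 chk.py .127 .4444 -.262 pics/p5.png
```

```text
t 14.1 p [ 0.4442 -0.261   0.1162] toolx yaw 1.658 tilt [ 0.001 -0.001 -1.   ] j [-0.67  0.37  1.81 -0.    0.96 -0.75] F [ 0.6  0.7 -0.5] 
 shift [-0.0011  0.0001  0.0792] turn z 0.002 rows 1.3
wrist part [ 0.4437 -0.2619  0.0276] 0.12673657300293295 5424 yaw (np.float64(-0.4581489286485114), np.float64(0.5486254295532645))
```

Call:
drive_tool(series=[[[-0.0005, 0, 0.02], [0, 0, 0], 1], [[-0.0005, 0, 0.032], [0, 0, 0], 1], [[-0.0005, 0, 0.042], [0, 0, 0], 1], [[-0.0005, 0, 0.05], [0, 0, 0], 1], [[-0.0005, 0, 0.056], [0, 0, 0], 1], [[-0.0005, 0, 0.056], [0, 0, 0], 1]])

```text
t: 14.9
position: [0.4442, -0.2623, 0.0601]
ee_rot: [-2.123, -2.315, 0.0]
contact_force: [-0.5, 0.6, 0.0]
opening: 0.0537
grip_force: 30.0
```

Call:
drive_tool(series=[[[0, 0, 0.015], [0, 0, 0], 1], [[0, 0, 0.0225], [0, 0, 0], 1], [[0, 0, 0.0225], [0, 0, 0], 1], [[0, 0, 0.0225], [0, 0, 0], -1], [[0, 0, 0.0225], [0, 0, 0], -1], [[0, 0, 0.0225], [0, 0, 0], -1], [[0, 0, -0.02], [0, 0, 0], -1], [[0, 0, -0.08], [0, 0, 0], -1], [[0, 0, -0.1], [0, 0, 0], -1], [[0, 0, -0.1], [0, 0, 0], -1]])

```text
t: 16.15
position: [0.4455, -0.2633, 0.1622]
ee_rot: [2.121, 2.312, 0.0]
contact_force: [-0.8, 0.3, -1.1]
opening: 0.0877
grip_force: 0.0
```

```bash
python3 chk.py .048 .4444 -.262 pics/p6.png; python3 -c "
from h import *
plan(.5564,.0239,.15,1.658)"
```

```text
wrist part [ 0.4436 -0.2629  0.0271] 0.04863051324365422 1728 yaw (np.float64(-0.5519603759432066), np.float64(0.23864734299516907))
t 16.2 p [ 0.4445 -0.2626  0.1607] toolx yaw 1.657 tilt [-0.001  0.001 -1.   ] j [-0.67  0.31  1.77 -0.    1.07 -0.75] F [-0.   0.8  0.7] 
 shift [0.2758 0.1361 0.0107] turn z -0.009 rows 4.9
```

Spacer is seated (top at 0.0486). Next is the carousel.

Call:
drive_tool(series=[[[0.276, 0.136, 0.01], [0, 0, 0], -1], [[0.276, 0.136, 0.01], [0, 0, 0], -1], [[0.276, 0.136, 0.01], [0, 0, 0], -1], [[0.276, 0.136, 0.01], [0, 0, 0], -1], [[0.276, 0.136, 0.01], [0, 0, 0], -1], [[0.276, 0.136, 0.01], [0, 0, 0], -1], [[0.276, 0.136, 0.01], [0, 0, 0], -1], [[0.276, 0.136, 0.01], [0, 0, 0], -1]])

```text
t: 17.2
position: [0.5551, 0.023, 0.1496]
ee_rot: [-2.125, -2.313, 0.002]
contact_force: [0.9, -0.3, -0.1]
opening: 0.0877
grip_force: 0.0
```

```bash
python3 chk.py .018 .5564 .0239 pics/p7.png; python3 -c "
from h import *
plan(.556,.024,.0085)
a=cv2.imread('pics/p7.png'); cv2.imwrite('pics/p7c.png',cv2.resize(a[110:310,180:380],None,fx=3,fy=3,interpolation=cv2.INTER_CUBIC))"
```

```text
wrist part [0.555  0.0235 0.027 ] 0.018619072121742047 1652 yaw (np.float64(-0.7417649320975901), np.float64(1.0))
t 17.25 p [0.5554 0.0229 0.1499] toolx yaw 1.655 tilt [-0.    -0.001 -1.   ] j [-0.08  0.37  1.69 -0.    1.08 -0.17] F [ 0.  -0.1 -0.2] 
 shift [0.001  0.0007 0.1414] turn z 0.0 rows 2.3
```

View pics/p7c.png

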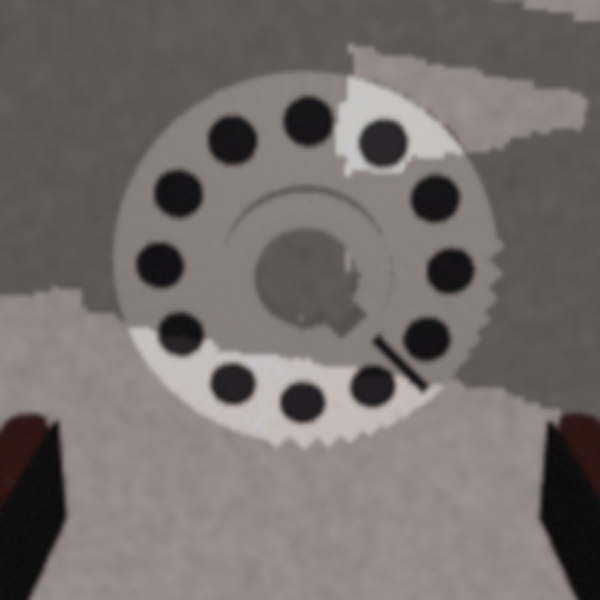

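The crop shows the aluminium carousel with wells. The keyway is at lower right and the index line runs from (306,223) to (322,239) in the full frame.

Call:
drive_tool(series=[[[0, 0.0005, 0.06], [0, 0, 0], -1], [[0, 0.0005, 0.12], [0, 0, 0], -1], [[0, 0.0005, 0.141], [0, 0, 0], -1], [[0, 0.0005, 0.141], [0, 0, 0], -1], [[0, 0.0005, 0.141], [0, 0, 0], 1], [[0, 0.0005, 0.141], [0, 0, 0], 1], [[0, 0.0005, 0.141], [0, 0, 0], 1], [[0, 0.0005, 0.141], [0, 0, 0], 1], [[0, 0.0005, 0.1], [0, 0, 0], 1], [[0, 0.0005, 0.04], [0, 0, 0], 1]])

```text
t: 18.5
position: [0.5546, 0.0245, 0.1097]
ee_rot: [-2.121, -2.312, 0.005]
contact_force: [-0.3, -0.3, -2.5]
opening: 0.0545
grip_force: 30.0
```

Call:
drive_tool(series=[[[0, 0, -0.04], [0, 0, 0], 1], [[0, 0, -0.04], [0, 0, 0], 1], [[0, 0, -0.04], [0, 0, 0], 1]])

```text
t: 18.88
position: [0.5556, 0.0244, 0.1495]
ee_rot: [-2.123, -2.314, 0.002]
contact_force: [-0.6, -0.1, -3.1]
opening: 0.0546
grip_force: 30.0
```

```bash
python3 chk.py .15 .5564 .0239 pics/p8.png
python3 - <<'E'
from h import *
c=read_camera("wrist"); i=c["image"]; P=cloud(c); 
s=env.read_state(); x,y=s["position"][:2]; f,z,n=fit(P,x,y,.15,.027)
d=P[...,:2]-f[:2]; r=np.hypot(d[...,0],d[...,1]); g=i.max(2).astype(int)
print(z)
# index line: dark pixels just outside hub, projected on flange plane, thin
m=(r>.029)&(r<.0385)&(abs(P[...,2]-(z-.012))<.004); dark=m&(g<60)
w=d[dark]; print(dark.sum(),m.sum(),np.arctan2(np.median(w[:,1]),np.median(w[:,0])) if dark.any() else None, np.percentile(np.arctan2(w[:,1],w[:,0]),[10,50,90]) if dark.any() else None)
plan(.4444,-.262,.145,1.655-.374+.742)
E
```

```text
wrist part [0.557  0.0395 0.0326] 0.1467364905255143 4443 yaw (np.float64(nan), np.float64(0.0))
0.14660621919166802
0 0 None None
t 18.975 p [0.555  0.0244 0.1485] toolx yaw 1.657 tilt [ 0.001 -0.004 -1.   ] j [-0.08  0.38  1.69 -0.    1.08 -0.17] F [ 0.2 -0.5 -1.9] 
 shift [-0.2758 -0.1348  0.0035] turn z -3.494 rows 4.9
  return _methods._mean(a, axis=axis, dtype=dtype,
  ret = ret.dtype.type(ret / rcount)
```

Run:
```python
from h import *
c=read_camera("wrist"); i=c["image"]; P=cloud(c); 
s=env.read_state(); x,y=s["position"][:2]; f,z,n=fit(P,x,y,.158,.027); print(f,z,n,keyyaw(P,f[:2],z))
d=P[...,:2]-f[:2]; r=np.hypot(d[...,0],d[...,1]); g=i.max(2).astype(int)
m=(r>.029)&(r<.0385)&(abs(P[...,2]-(z-.012))<.004); dark=m&(g<60)
a=np.arctan2(d[dark][:,1],d[dark][:,0]); print(dark.sum(),m.sum(),np.percentile(a,[10,50,90]) if len(a) else 0)
c0=dict(c); 
# index-line from previous picture pixels, pose shift only in z: use old pixels with old camera height
cc=dict(c); cc["eye"]=np.array(c["eye"])+[0,0,.1499-s["position"][2]]
A=at_z(cc,(306,223.3),.006);B=at_z(cc,(322.3,239),.006); print(np.arctan2(*(B-A)[:2][::-1]),np.arctan2(*((A+B)[:2]/2-[.555,.0237])[::-1]))
p=P.reshape(-1,3);q=p[(abs(p[:,2]-(z-.012))<.006)&(np.hypot(p[:,0]-f[0],p[:,1]-f[1])<.058)]; print("tilt",np.linalg.lstsq(np.c_[q[:,:2]-f[:2],np.ones(len(q))],q[:,2],rcond=None)[0])
```

```text
[0.55435896 0.02355497 0.02759957] 0.15747662347523544 5299 (np.float64(-0.7531095722355532), np.float64(0.782670963122091))
36 3427 [-0.75675463 -0.7232941  -0.68376841]
-0.6963800303509007 -0.7025695280325216
tilt [-0.00347677 -0.00336566  0.14574776]
```

Call:
drive_tool(series=[[[-0.276, -0.135, 0.0], [0, 0, -3.35], 1], [[-0.276, -0.135, 0.0], [0, 0, -3.35], 1], [[-0.276, -0.135, 0.0], [0, 0, -3.35], 1], [[-0.276, -0.135, 0.0], [0, 0, -3.35], 1], [[-0.276, -0.135, 0.0], [0, 0, -3.35], 1], [[-0.276, -0.135, 0.0], [0, 0, -3.35], 1], [[-0.276, -0.135, 0.02], [0, 0, -3.35], 1], [[-0.276, -0.135, 0.02], [0, 0, -3.35], 1], [[-0.276, -0.135, 0.02], [0, 0, -3.35], 1]])

```text
t: 20.15
position: [0.446, -0.2613, 0.1302]
ee_rot: [-1.685, -2.65, -0.0]
contact_force: [0.3, -0.1, -0.8]
opening: 0.0545
grip_force: 30.0
```

```bash
python3 chk.py .1375 .4444 -.262 pics/p9.png; python3 -c "
from h import *
plan(.4444,-.262,.0575)"
```

```text
wrist part [ 0.4457 -0.2621  0.0276] 0.13910666559105977 5533 yaw (np.float64(-0.41015237421866746), np.float64(0.8))
t 20.2 p [ 0.4463 -0.2616  0.1306] toolx yaw 2.009 tilt [ 0. -0. -1.] j [-0.66  0.35  1.79  0.    1.   -1.1 ] F [ 0.7 -0.4 -2.1] 
 shift [ 0.0005 -0.0019  0.0731] turn z 0.0 rows 1.2
```

Call:
drive_tool(series=[[[0.0003, -0.0017, 0.02], [0, 0, 0], 1], [[0.0003, -0.0017, 0.035], [0, 0, 0], 1], [[0.0003, -0.0017, 0.045], [0, 0, 0], 1], [[0.0003, -0.0017, 0.053], [0, 0, 0], 1], [[0.0003, -0.0017, 0.061], [0, 0, 0], 1], [[0.0003, -0.0017, 0.061], [0, 0, 0], 1]])

```text
t: 20.95
position: [0.4439, -0.2626, 0.069]
ee_rot: [-1.687, -2.649, -0.0]
contact_force: [-0.3, -0.2, -2.7]
opening: 0.0546
grip_force: 30.0
```

Call:
drive_tool(series=[[[0, 0, 0.008], [0, 0, 0], 1], [[0, 0, 0.0115], [0, 0, 0], 1], [[0, 0, 0.0115], [0, 0, 0], 1], [[0, 0, 0.0115], [0, 0, 0], -1], [[0, 0, 0.0115], [0, 0, 0], -1], [[0, 0, 0.0115], [0, 0, 0], -1], [[0, 0, -0.03], [0, 0, 0], -1], [[0, 0, -0.09], [0, 0, 0], -1], [[0, 0, -0.095], [0, 0, 0], -1], [[0, 0, -0.095], [0, 0, 0], -1]])

```text
t: 22.2
position: [0.4442, -0.2628, 0.1647]
ee_rot: [1.686, 2.649, -0.0]
contact_force: [-1.1, -0.2, -0.8]
opening: 0.088
grip_force: 0.0
```

```bash
python3 chk.py .066 .4444 -.262 pics/p10.png; python3 -c "
from h import *
plan(.6122,-.2988,.15,.72+np.pi/2)"
```

```text
wrist part [ 0.4438 -0.2634  0.0271] 0.06661818008099887 2142 yaw (np.float64(-0.42324234360862484), np.float64(0.34210526315789475))
t 22.25 p [ 0.4436 -0.2623  0.1637] toolx yaw 2.008 tilt [ 0.001 -0.001 -1.   ] j [-0.67  0.3   1.76 -0.    1.08 -1.11] F [-0.7  0.  -0.2] 
 shift [-0.1045  0.1373  0.0137] turn z -2.701 rows 2.8
```

Call:
drive_tool(series=[[[-0.1045, 0.137, 0.013], [0, 0, -2.7], -1], [[-0.1045, 0.137, 0.013], [0, 0, -2.7], -1], [[-0.1045, 0.137, 0.013], [0, 0, -2.7], -1], [[-0.1045, 0.137, 0.013], [0, 0, -2.7], -1], [[-0.1045, 0.137, 0.013], [0, 0, -2.7], -1], [[-0.1045, 0.137, 0.013], [0, 0, -2.7], -1]])

```text
t: 23.0
position: [0.6107, -0.2988, 0.1507]
ee_rot: [-1.296, -2.859, -0.0]
contact_force: [0.1, 0.7, 0.4]
opening: 0.0876
grip_force: 0.0
```

Run:
```python
from h import *
c=read_camera("wrist"); P=cloud(c); p=P.reshape(-1,3)
q=p[(abs(p[:,2]-.0145)<.005)&(np.hypot(p[:,0]-.6122,p[:,1]+.2988)<.045)]
r=cv2.minAreaRect((q[:,:2]*1000).astype(np.float32)); print(r,len(q),np.median(q[:,2]))
ctr=np.array(r[0])/1000; print(keyyaw(P,ctr,np.median(q[:,2])))
plan(*ctr,.005)
cv2.imwrite('pics/p11.png',cv2.resize(c["image"][100:320,160:400],None,fx=2.5,fy=2.5,interpolation=cv2.INTER_CUBIC))
```

```text
((610.8129272460938, -300.4167785644531), (54.190914154052734, 54.440704345703125), 52.06962585449219) 2253 0.014628429285660605
(np.float64(0.8944812416470939), np.float64(1.0))
t 23.05 p [ 0.611  -0.299   0.1512] toolx yaw 2.29 tilt [ 0.001 -0.001 -1.   ] j [-0.56  0.54  1.4  -0.    1.21 -1.28] F [ 0.7  1.1 -0.5] 
 shift [-0.0009 -0.0011  0.1462] turn z 0.0 rows 2.3
```

View pics/p11.png

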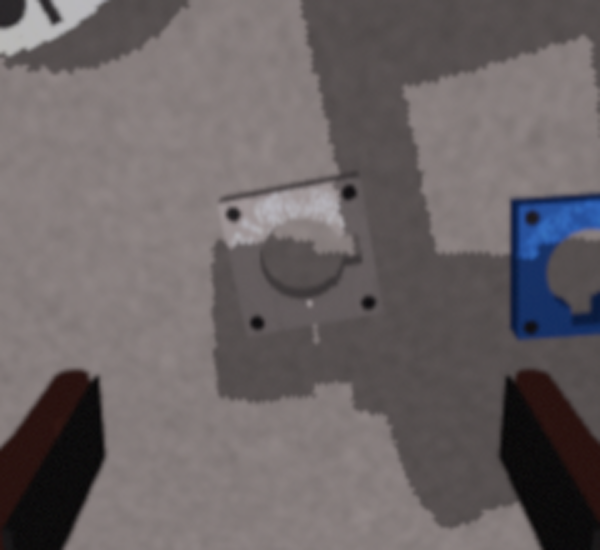

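Steel collar confirmed at crop (302,255). Its sides are at 0.909 rad and the keyway faces the blue look-alike at right. The left edge of the blue collar is about 87 mm from centre, so the fingers clear it.

Call:
drive_tool(series=[[[-0.001, -0.001, 0.04], [0, 0, -1.7], -1], [[-0.001, -0.001, 0.1], [0, 0, -1.8], -1], [[-0.001, -0.001, 0.146], [0, 0, -1.8], -1], [[-0.001, -0.001, 0.146], [0, 0, -1.8], -1], [[-0.001, -0.001, 0.146], [0, 0, -1.8], 1], [[-0.001, -0.001, 0.146], [0, 0, -1.8], 1], [[-0.001, -0.001, 0.146], [0, 0, -1.8], 1], [[-0.001, -0.001, 0.146], [0, 0, -1.8], 1], [[-0.001, -0.001, 0.1], [0, 0, -1.8], 1], [[-0.001, -0.001, 0.04], [0, 0, -1.8], 1]])

```text
t: 24.3
position: [0.611, -0.3, 0.1108]
ee_rot: [-1.02, -2.967, -0.001]
contact_force: [0.3, -1.0, -0.3]
opening: 0.0535
grip_force: 30.0
```

Call:
drive_tool(series=[[[0, 0, -0.035], [0, 0, 0], 1], [[0, 0, -0.035], [0, 0, 0], 1], [[0, 0, -0.035], [0, 0, 0], 1]])

```text
t: 24.68
position: [0.6116, -0.3003, 0.1453]
ee_rot: [-1.021, -2.969, -0.0]
contact_force: [-0.3, 0.2, -0.4]
opening: 0.0536
grip_force: 30.0
```

Run:
```python
from h import *
c=read_camera("wrist"); P=cloud(c); p=P.reshape(-1,3); s=env.read_state(); x,y,tz=s["position"]
d=np.hypot(p[:,0]-x,p[:,1]-y); q=p[(d<.036)&(abs(p[:,2]-(tz+.009))<.005)]; print(len(q),np.median(q[:,2]))
r=cv2.minAreaRect((q[:,:2]*1000).astype(np.float32)); print(r,keyyaw(P,np.array(r[0])/1000,np.median(q[:,2])))
plan(.4444,-.262,.145,1.197)
```

```text
7553 0.15397481397155197
((610.5753173828125, -299.35943603515625), (68.19831848144531, 55.22709274291992), 52.3375358581543) (np.float64(0.9032078879070656), np.float64(0.6368492839281654))
t 24.725 p [ 0.6113 -0.3     0.1445] toolx yaw 2.479 tilt [ 0.003 -0.    -1.   ] j [-0.56  0.54  1.4  -0.    1.2  -1.47] F [ 1.2 -0.8 -1.4] 
 shift [ 0.155  -0.0726 -0.0005] turn z 12.243 rows 6.9
```

Call:
drive_tool(series=[[[0.155, -0.0725, 0], [0, 0, 12.2], 1], [[0.155, -0.0725, 0], [0, 0, 12.2], 1], [[0.155, -0.0725, 0], [0, 0, 12.2], 1], [[0.155, -0.0725, 0], [0, 0, 12.2], 1], [[0.155, -0.0725, 0], [0, 0, 12.2], 1], [[0.155, -0.0725, 0], [0, 0, 12.2], 1], [[0.155, -0.0725, 0], [0, 0, 12.2], 1], [[0.155, -0.0725, 0.02], [0, 0, 12.2], 1], [[0.155, -0.0725, 0.02], [0, 0, 12.2], 1], [[0.155, -0.0725, 0.02], [0, 0, 12.2], 1]])

```text
t: 25.98
position: [0.4452, -0.2623, 0.1259]
ee_rot: [-2.59, -1.775, 0.001]
contact_force: [-0.1, 0.0, -0.2]
opening: 0.0536
grip_force: 30.0
```

Run:
```python
from h import *
c=read_camera("wrist"); P=cloud(c); p=P.reshape(-1,3); s=env.read_state(); x,y,tz=s["position"]; th=-.374
d=p[:,:2]-[x,y]; a=d@[np.cos(th),np.sin(th)]; b=d@[-np.sin(th),np.cos(th)]; m=(abs(a)<.035)&(abs(b)<.035)&(abs(p[:,2]-(tz+.009))<.004); z=np.median(p[m,2])
print(z,np.percentile(a[m],[1,99]),np.percentile(b[m],[1,99]),keyyaw(P,np.array([x,y]),z))
plan(.4444,-.262,.071,1.197)
```

```text
0.1347026742465665 [-0.02940746  0.02917466] [-0.02554684  0.02813731] (np.float64(-0.4101523742186674), np.float64(0.6337209302325582))
t 26.025 p [ 0.4455 -0.2626  0.1263] toolx yaw 1.202 tilt [ 0.    -0.001 -1.   ] j [-0.67  0.35  1.8  -0.    0.99 -0.3 ] F [ 0.6  0.4 -1. ] 
 shift [ 0.0001 -0.0013  0.0553] turn z 0.044 rows 0.9
```

Call:
drive_tool(series=[[[-0.0007, -0.001, 0.02], [0, 0, 0], 1], [[-0.0007, -0.001, 0.035], [0, 0, 0], 1], [[-0.0007, -0.001, 0.043], [0, 0, 0], 1], [[-0.0007, -0.001, 0.048], [0, 0, 0], 1], [[-0.0007, -0.001, 0.051], [0, 0, 0], 1], [[-0.0007, -0.001, 0.051], [0, 0, 0], 1]])

```text
t: 26.78
position: [0.4446, -0.263, 0.0755]
ee_rot: [2.591, 1.776, -0.0]
contact_force: [0.7, 0.2, -0.5]
opening: 0.0539
grip_force: 30.0
```

Call:
drive_tool(series=[[[0, 0, 0.003], [0, 0, 0], 1], [[0, 0, 0.004], [0, 0, 0], 1], [[0, 0, 0.004], [0, 0, 0], 1]])

```text
t: 27.15
position: [0.4446, -0.2631, 0.0719]
ee_rot: [2.591, 1.776, 0.0]
contact_force: [-1.0, -0.1, 4.5]
opening: 0.0537
grip_force: 30.0
```

Call:
drive_tool(series=[[[0, 0, 0], [0, 0, 0], -1], [[0, 0, 0], [0, 0, 0], -1], [[0, 0, 0], [0, 0, 0], -1], [[0, 0, -0.04], [0, 0, 0], -1], [[0, 0, -0.09], [0, 0, 0], -1], [[0, 0, -0.09], [0, 0, 0], -1], [[0, 0, -0.09], [0, 0, 0], -1]])

```text
t: 28.02
position: [0.4442, -0.2628, 0.1612]
ee_rot: [-2.591, -1.776, 0.0]
contact_force: [0.9, -0.3, -0.2]
opening: 0.0877
grip_force: 0.0
```

Run:
```python
from h import *
np.set_printoptions(precision=4,suppress=True)
c=read_camera("wrist"); P=cloud(c); p=P.reshape(-1,3); x,y=.4444,-.262; th=-.374
d=p[:,:2]-[x,y]; a=d@[np.cos(th),np.sin(th)]; b=d@[-np.sin(th),np.cos(th)]; r=np.hypot(*d.T)
q=p[(r<.04)&(abs(p[:,2]-.08)<.004)&(r>.02)]; print("collar top",np.median(q[:,2]),len(q),cv2.minAreaRect((q[:,:2]*1000).astype(np.float32)))
print("tilt",np.linalg.lstsq(np.c_[q[:,:2]-[x,y],np.ones(len(q))],q[:,2],rcond=None)[0])
f=p[(r>.044)&(r<.06)&(p[:,2]>.04)&(p[:,2]<.07)]; print("carousel flange",np.median(f[:,2]))
cv2.imwrite('pics/p12.png',cv2.resize(c["image"][60:320,140:420],None,fx=2,fy=2)); print(env.read_state()["position"])
```

```text
collar top 0.08076737952869305 2568 ((444.5604553222656, -261.83477783203125), (54.273677825927734, 54.17057800292969), 69.0153579711914)
tilt [-0.0028 -0.0027  0.0807]
carousel flange 0.05497143355010853
[ 0.4437 -0.2624  0.1605]
```

View pics/p12.png

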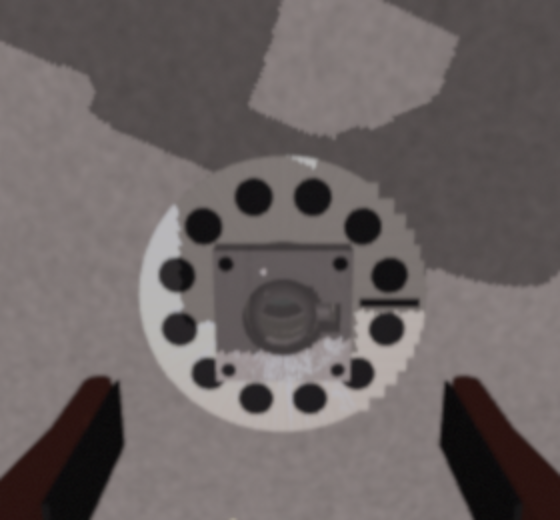

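The collar sits square on the carousel at (283,312). Its top is at 0.0808, level and centred, and its sides are at -0.366 rad in line with the key. The carousel flange at 0.055 matches its seat. Handing in.

```bash
python3 -c "
from plant import env
print(env.close_job())"
```

```text
the job is handed in; nothing more can be done
None
```

The stack is rebuilt on the spindle (drive wheel, spacer, carousel, collar, each measured at its seated height when placed), let go and handed in at about 28 s; no pass or fail verdict came back.

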